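# Fit the filter and hold the photometer shutter open

### The job

Get the photometer ready for a reading: take the filter slide, the one with the flat bar grip, from the slide rack and push it down fully home into the filter slot on the photometer, then let go of it. Only with the filter home, pull the spring-return shutter knob on the photometer's side straight out until the dark ring on its rod has just come out of the bush (35 mm of travel), and finish still holding the knob there. Leave the two round-knobbed dark slides in the rack and do not disturb anything else on the bench.

Things in the scene. Friction and masses are not known exactly. Their poses are not given: they have to be found in the camera images.
- photometer: White bench photometer, fixed, 240 (x) by 280 mm (y), deck 110 mm high, sloped key panel along its -x front, lamp house 35 mm above the deck at x +85 to +120. Origin: centre of the underside; x to its rear, y to its left; yaw within 0.25 rad. A hatch rises 6 mm above the deck, 40 to 84 mm in front (-x) of the slot. The shutter rod comes out of its -y side.
- slot (a point): Mouth centre of the filter slot, at the top of the black bezel, 114 mm above the table. Axes as the photometer: slot 9 mm wide (x), 50 mm long (y), 54 mm deep straight down; its top 4 mm flare at 45 degrees to 17 by 58 mm. A slide is home when its shoulder rests on the bezel, its origin 50 mm below this point.
- bush (a point): Centre of the outer end face of the steel bush (16 mm diameter) through which the shutter rod leaves the photometer's -y side, 78 mm above the table and 10 mm outside the side face.
- shutter (a joint): Travel of the shutter rod, m: 0 pushed in (its spring returns it there), grows as the knob is pulled along the photometer's -y, end stop 0.050. At 0.035 a 3 mm wide dark ring on the rod has just come fully out of the bush: the mark. The spring pulls with about 4 N at 0 and 9 N at the mark (150 N/m).
- knob (a point): Centre of the black knob on the shutter rod: a cylinder 26 mm in diameter, 16 mm long, axis along the photometer's y, 78 mm above the table; moves with the rod. Rod in: 42 mm outside the photometer's -y side face (32 mm beyond bush), with 24 mm of free rod (10 mm diameter) between bush and knob.
- rack: Fixed aluminium block 170 mm (x) by 84 mm (y), 62 mm high, with three parallel slots 50 mm apart along its x (at -50, 0, +50 mm), each 8 mm (x) by 49 mm (y), 52 mm deep, each holding one slide upright. Origin: centre of its underside.
- filter: Filter slide, loose, about 45 g, black plastic: frame 6 mm thick (x), 46 wide (y), 50 tall (lowest 6 mm thinned to 3 by 40), round window; shoulder plate 22 by 64 mm, 50 to 54 mm above the origin; flat aluminium bar grip 10 mm thick (x), 30 wide (y), 54 to 92 mm above it. Origin: centre of lower edge, z up; 12 mm above the table in the rack, in any of its slots. Works either way round.
- dark_a: A dark slide, loose: same frame and shoulder as the filter slide but no window, with a round aluminium knob on top (28 mm diameter, 68 to 86 mm above the origin, on a thin neck). Stays in the rack. Origin: centre of the lower edge.
- dark_b: The other dark slide, same as dark_a. Stays in the rack.
- jar_a: Loose specimen jar with a red lid, 64 mm diameter, 76 mm high; stands on the photometer's -y side, behind the knob (110 mm or more further along the photometer's +x). Origin: centre of its underside. Not part of the job.
- jar_b: Another such jar, on the left (+y) of the photometer. Not part of the job.
- jar_c: Another such jar, beyond the rack (at its +x end). Not part of the job.
- wash_bottle: Loose white bottle with red cap, 72 mm diameter, 170 mm high, far left. Origin: centre of its underside. Not part of the job.
- tube_stand: Loose white stand 50 by 130 mm with blue-capped tubes, 98 mm high, to the right of the rack. Origin: centre of its underside. Not part of the job.
- cuvette_box: Loose low white box of cuvettes, 80 by 120 mm, 43 mm high, on the left (+y) of the photometer. Origin: centre of its underside. Not part of the job.
Things that resemble listed ones, but are neither listed nor needed, are in the scene too. What is shaped like the dark_a but orange is not meant.

How it is judged:
On the way, in this order (a step that is already met when the one before it is completed fails the run):
1. the filter slide is fully home in the photometer's slot and let go, with the shutter in (horizontal distance between filter and slot below 0.006 m and z of filter in the frame of slot below -0.0465 m and angle between the y axis of filter and the y axis of photometer, either way round below 0.15 rad and contact force between the fingers and filter below 0.1 N and value of joint shutter below 0.005 m), for 0.2 s.
2. the shutter knob is pulled out to the ring mark and held (value of joint shutter between 0.031 and 0.039 m and contact force between the fingers and shutter above 3 N), for 0.3 s.
At the end, for the whole second after the job is handed in: The shutter rod is out 35 mm (31 to 39 mm), held by the fingers on its knob or rod (more than 3 N), and the filter slide is home in the slot (within 3.5 mm of full depth, centred within 6 mm), not touched by the fingers (all of step 2 and horizontal distance between filter and slot below 0.006 m and z of filter in the frame of slot below -0.0465 m and angle between the y axis of filter and the y axis of photometer, either way round below 0.15 rad and contact force between the fingers and filter below 0.1 N); the arm keeps its last pose, push and grip.
It fails at once if the shutter is pulled (more than 10 mm) before the filter slide is home (value of joint shutter above 0.01 m and (z of filter in the frame of slot above -0.044 m or horizontal distance between filter and slot above 0.01 m)).
It fails at once if a dark slide is moved from its place (more than 20 mm) (distance of any of dark_a, dark_b from where it was at the start of the episode above 0.02 m).
It fails at once if a bystander is disturbed (moved more than 30 mm) (distance of any of jar_a, jar_b, jar_c, wash_bottle, tube_stand, cuvette_box from where it was at the start of the episode above 0.03 m).
It also fails if it takes over 53 s, if anything falls off the work surface, if the arm or the gripper's body presses on something with over 40 N, if the wrist force passes 120 N, or if a joint passes its speed limit or range.

### The arm

A 7-joint arm with a two-finger parallel gripper is mounted at the origin on the work surface. World frame = base frame: x ahead of the robot, y to its left, z up, the work surface at z = 0. Lengths are in m, angles in rad, forces in N, time in s.
With the tool pointing down it reaches from about 0.425 to 0.875 m from the base axis. Payload 8.4 kg.
Tool frame: the origin (TCP) lies on the mounting face of the last link; the fingertips stand 182 mm ahead of it and the grasp point (between the pads) lies 164 mm ahead of it (bot.grip_depth is the distance from the TCP to the grasp point, in m); y points along the fingers, z is the direction in which the jaws open and shut, and the axes are right-handed (so a half turn about y gives the same grasp; the last joint's range is limited). The gripper opens to 87 mm and grips with 3 to 60 N. Pads are 19 mm wide; open, the fingers measure 117 mm over their backs; the gripper's body (75 mm by 190 mm) begins 51 mm behind the grasp point.
Start: joints at [1.182, 0.333, 0.04, 1.465, -0.013, 1.343, -0.059], TCP at [0.186, -0.623, 0.405] pointing down, gripper open.
Joint ranges: [-2.58, 2.58], [-0.38, 2.09], [-1.3, 1.39], [0.25, 2.4], [-1.5, 4.64], [0.08, 2.09], [-2.65, 2.65]. Speed limits (rad/s): [2.22, 2.22, 2.79, 2.79, 3.14, 3.14, 3.14].

### API

Orientations are given as a 3x3 rotation matrix whose columns are the frame's x, y, z axes.
In Python, from station import bot, telemetry, eyes gives the robot as it stands. The module is installed in compiled form; this text tells all that it offers. Calls block until the motion is done:
- bot.move_to(position, orientation): joint-space move of the TCP to a pose.
- bot.move_straight(position, frame=None, velocity=0.15): straight line of the TCP; frame=None keeps the orientation; velocity is the mean speed in m/s.
- bot.goto_joints(angles): joint-space move.
- bot.let_go() and bot.close(): open the fingers fully, or close them until they stop; the grip force is fixed at half the most.
- bot.wait(seconds).
- bot.inverse_kinematics(position, orientation): joint angles nearest the present ones, or None.
- telemetry.get_obs(): the state.
- eyes.camera(name): name is "scene" or "top"; returns (picture, depth): 420x560x3 uint8, red, green, blue; 420x560 float32, m along the optical axis (not along the pixel's ray), 0 where there is no reading.
- eyes.calibration(name): a dict with "camera_matrix" (3x3 intrinsics, pixels), "D" ([k1, k2, p1, p2, k3] as OpenCV has them; the pictures are not rectified), "R" (3x3) and "t" (3): a world point X has camera coordinates R X + t. Camera axes: x right, y down, z forward; pixel columns grow to the right and rows downward; lengths in m; the calibration is good to about 2 mm. A picture is of the moment at which its call begins. calibration takes no time and is no camera call.
A pose or a line that the arm cannot do raises bot.MotionError and nothing moves.
- bot.hand_in(): hands the job in, once; it reports no verdict.
The state is a dict: "clock": time; "q": joint angles; "joint_vel": joint speeds; "tau": joint torques, N m; "tool_pos": TCP position; "eef_rot": TCP orientation; "wrist_force": force on the tool from outside, world axes, zero at the start; "ft_torque": the same for the moment, N m; "finger_gap": finger opening in m.
Only numpy, scipy, OpenCV 4.12 (cv2) and the standard library are available. Lean on these libraries where they do the work, as an engineer would, in place of code of your own. Each camera call takes 0.05 s, during which the arm holds its last target.

## Working session

There is one attempt and no reset: what is moved stays moved. The work goes in short steps, each a Python script; the robot and the scene stay as the last script left them, time stands still between calls to the robot, and variables do not carry over. Pictures are saved under pics/ and viewed, and the job is handed in when it is done.

```bash
mkdir -p pics
python3 - <<'E'
from station import bot,telemetry,eyes
import cv2,numpy as np
for n in("scene","top"):
    p,d=eyes.camera(n); cv2.imwrite(f"pics/{n}0.png",p[...,::-1]); np.savez(f"{n}0.npz",p=p,d=d)
    c=eyes.calibration(n); print(n,{k:np.round(v,4).tolist() for k,v in c.items()})
o=telemetry.get_obs(); print({k:np.round(v,4).tolist() for k,v in o.items()}, bot.grip_depth)
E
```

```text
scene {'camera_matrix': [[460.1641, 0.0, 274.0913], [0.0, 460.1641, 212.9679], [0.0, 0.0, 1.0]], 'D': [-0.0151, 0.0, 0.0, 0.0, 0.0], 'R': [[0.7649, 0.6441, 0.001], [0.5489, -0.651, -0.5244], [-0.3371, 0.4017, -0.8515]], 't': [-0.4207, -0.2483, 1.7095]}
top {'camera_matrix': [[502.5535, 0.0, 271.9635], [0.0, 502.5535, 214.3382], [0.0, 0.0, 1.0]], 'D': [-0.0593, 0.0, 0.0, 0.0, 0.0], 'R': [[-0.0098, -0.9998, -0.0179], [-0.9964, 0.0113, -0.0837], [0.0839, 0.017, -0.9963]], 't': [0.0102, 0.559, 1.7842]}
{'clock': 0.1, 'q': [1.1818, 0.3338, 0.0399, 1.4662, -0.0134, 1.3433, -0.0585], 'joint_vel': [0.0013, -0.002, -0.0004, -0.004, 0.001, -0.0008, 0.0003], 'tau': [0.0056, -65.7811, 1.3405, -40.4702, -0.0598, 0.041, 0.0], 'tool_pos': [0.1857, -0.6228, 0.4039], 'eef_rot': [[-0.9583, -0.0005, 0.2857], [-0.2857, 0.0014, -0.9583], [0.0001, -1.0, -0.0015]], 'wrist_force': [0.0816, -0.3873, 0.5761], 'ft_torque': [-0.0514, 0.0164, 0.0931], 'finger_gap': 0.0874} 0.1635
```

View pics/scene0.png

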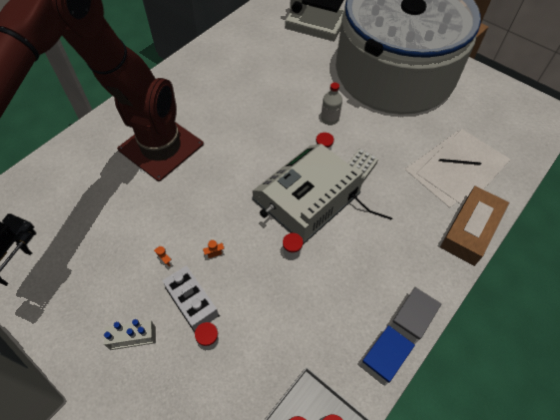

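View pics/top0.png

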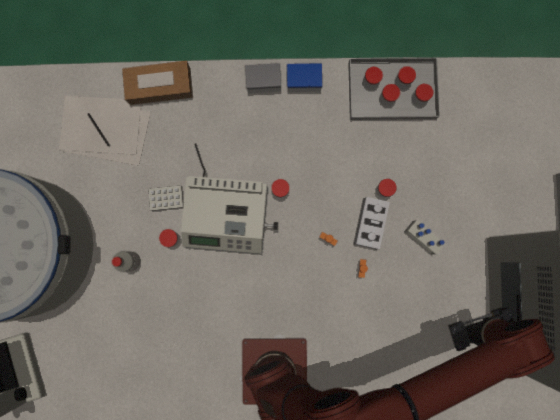

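Run:
```python
import cv2,numpy as np
t=np.load('top0.npz')['p'][...,::-1]; s=np.load('scene0.npz')['p'][...,::-1]
def crop(im,x,y,w,h,k): 
    return cv2.resize(im[y:y+h,x:x+w],None,fx=k,fy=k,interpolation=cv2.INTER_CUBIC)
br=lambda i:cv2.convertScaleAbs(i,alpha=1.3,beta=15)
a=crop(t,175,170,110,90,6); b=crop(t,310,170,100,110,5)
c=crop(s,240,140,145,105,5); d=crop(s,140,230,90,120,5)
for n,i in zip("abcd",(a,b,c,d)): cv2.imwrite(f"pics/c0{n}.png",br(i)); print(i.shape)
```

```text
(540, 660, 3)
(550, 500, 3)
(525, 725, 3)
(600, 450, 3)
```

View pics/c0a.png

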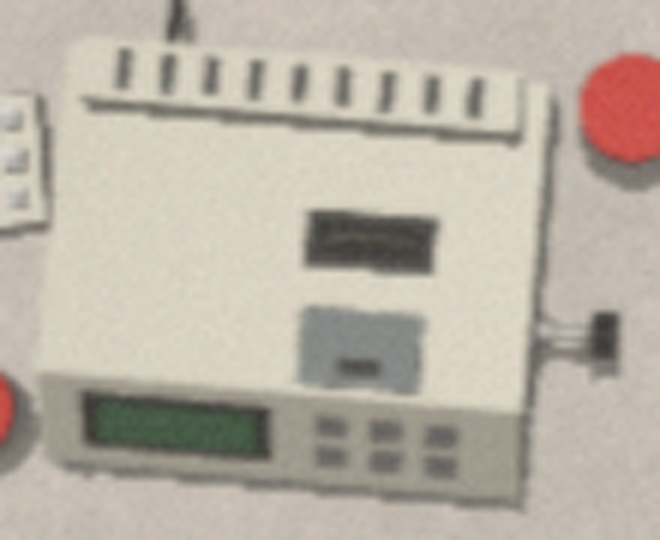

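View pics/c0b.png

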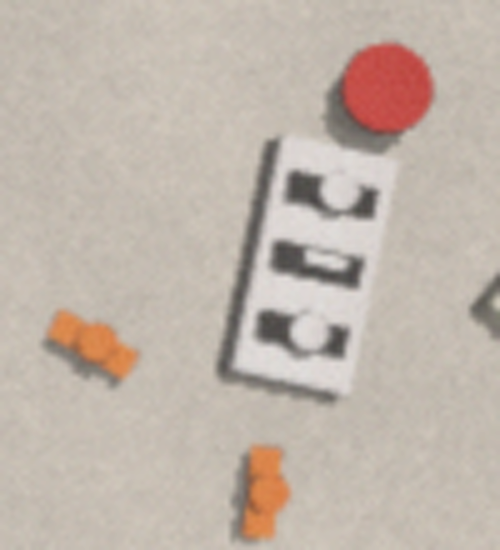

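View pics/c0c.png

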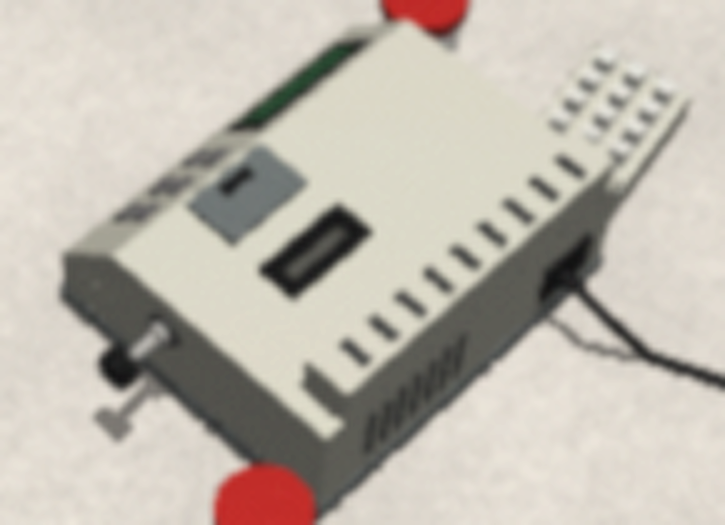

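View pics/c0d.png

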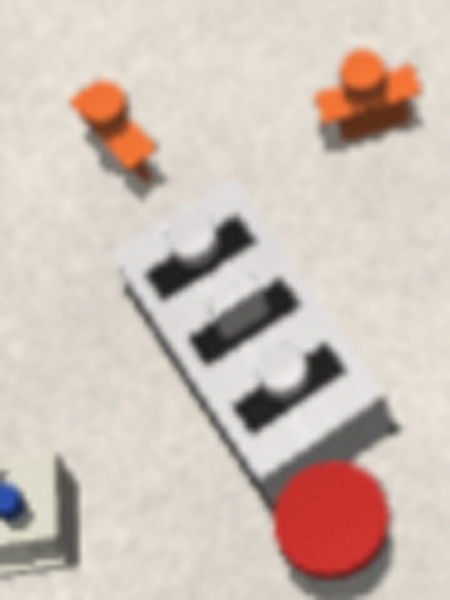

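```bash
cat > h.py <<'E'
import cv2,numpy as np
from station import bot,telemetry,eyes
C={n:eyes.calibration(n) for n in("scene","top")}
def ray(n,px):
    c=C[n]; u=cv2.undistortPoints(np.array(px,float).reshape(-1,1,2),np.array(c["camera_matrix"]),np.array(c["D"])).reshape(-1,2)
    R=np.array(c["R"]);t=np.array(c["t"])
    d=np.c_[u,np.ones(len(u))]@R
    return -R.T@t,d/np.linalg.norm(d,axis=1,keepdims=True)
def plane(n,px,z):
    o,d=ray(n,px); return o+d*((z-o[2])/d[:,2])[:,None]
def tri(pt,ps):
    o1,d1=ray("top",pt);o2,d2=ray("scene",ps);d1=d1[0];d2=d2[0]
    s=np.linalg.lstsq(np.c_[d1,-d2],o2-o1,rcond=None)[0]
    a=o1+s[0]*d1;b=o2+s[1]*d2
    return (a+b)/2,np.linalg.norm(a-b)
def proj(n,X):
    c=C[n]; R=np.array(c["R"]);r,_=cv2.Rodrigues(R)
    return cv2.projectPoints(np.array(X,float).reshape(-1,1,3),r,np.array(c["t"],float),np.array(c["camera_matrix"]),np.array(c["D"]))[0].reshape(-1,2)
def blobs(img,roi,cond,k=4,amin=10):
    """masks in a roi upsampled k; returns list (area px, contour in full px)"""
    x,y,w,h=roi
    im=cv2.resize(img[y:y+h,x:x+w],None,fx=k,fy=k,interpolation=cv2.INTER_CUBIC).astype(int)
    m=cond(im).astype(np.uint8)
    cs,_=cv2.findContours(m,cv2.RETR_EXTERNAL,cv2.CHAIN_APPROX_NONE)
    out=[]
    for c in cs:
        a=cv2.contourArea(c)/k/k
        if a>amin: out.append((a,(c.reshape(-1,2)+.5)/k-.5+[x,y]))
    return sorted(out,key=lambda o:-o[0])
def rectw(P):
    (cx,cy),(w,h),a=cv2.minAreaRect(P[:,:2].astype(np.float32)*1000)
    a=np.radians(a)
    if w<h: w,h,a=h,w,a+np.pi/2
    a=(a)%np.pi   # long axis direction
    return np.round([cx,cy,w,h,a],3)
E
python3 - <<'E'
from h import *
I={n:np.load(n+'0.npz')['p'] for n in("top","scene")}
dark=lambda t:(lambda im:im.max(2)<t)
for n,roi in(("top",(222,200,32,20)),("scene",(288,178,30,25))):
    for a,c in blobs(I[n],roi,dark(85))[:2]:
        q=cv2.minAreaRect(c.astype(np.float32)); print("bezel",n,round(a),np.round(c.mean(0),1),np.round(q[0],2), rectw(plane(n,c,.114)))
for n,roi in(("top",(355,200,36,48)),("scene",(164,268,50,55))):
    for a,c in blobs(I[n],roi,dark(85))[:4]:
        q=cv2.minAreaRect(c.astype(np.float32)); print("slide",n,round(a),np.round(q[0],2), rectw(plane(n,c,.066)))
for n,roi in(("top",(270,218,12,18)),("scene",(255,205,16,16))):
    for a,c in blobs(I[n],roi,dark(70),amin=5)[:3]:
        q=cv2.minAreaRect(c.astype(np.float32)); print("knob",n,round(a),np.round(q[0],2),rectw(plane(n,c,.078)))
# rack outline: bright
for n,roi in(("top",(350,190,45,65)),("scene",(155,260,70,75))):
    for a,c in blobs(I[n],roi,lambda im:(im.min(2)>(185 if n=="top" else 175)))[:2]:
        print("rack",n,round(a),rectw(plane(n,c,.062)), I[n][204 if n=='top' else 300,230 if n=='top' else 200])
E
```

```text
bezel top 174 [236.3 209.8] [236.29 209.82] [568.431 124.812  72.68   31.335   1.476]
bezel scene 189 [302.4 189.9] [302.58 189.83] [568.321 120.043  75.599  33.362   1.479]
bezel scene 49 [291.5 180.4] [292.88 181.75] [524.758 124.136  34.628  32.646   0.701]
slide top 82 [359.51 223.17] [ 521.533 -302.916  165.009   35.752    3.127]
slide top 60 [372.78 222.4 ] [ 523.181 -349.472   62.43    20.192    1.336]
slide top 35 [371.47 207.66] [ 575.118 -346.136   32.481   21.293    1.259]
slide top 34 [365.11 235.44] [ 477.838 -321.328   29.294   21.685    1.28 ]
slide scene 144 [188.35 293.87] [ 523.051 -354.241   63.334   22.131    1.334]
slide scene 118 [197.33 307.24] [ 571.763 -366.099   63.526   22.001    1.336]
slide scene 116 [179.61 281.15] [ 474.727 -342.911   63.159   22.974    1.34 ]
slide scene 71 [207.04 319.31] [ 617.878 -373.661   52.512   18.848    1.329]
knob top 27 [275.   225.62] [514.976  -6.836  26.156  14.796   3.131]
knob scene 90 [264.93 210.55] [512.151  -0.516  48.462  35.202   2.367]
```

Run:
```python
from h import *
I={n:np.load(n+'0.npz')['p'] for n in("top","scene")}
D={n:np.load(n+'0.npz')['d'] for n in("top","scene")}
print("bezel",tri((236.29,209.82),(302.58,189.83)))
print("shoulder",tri((372.78,222.4),(188.35,293.87)))
for n,px in(("top",(236.3,209.8)),("top",(225,200)),("scene",(320,180)),("top",(300,180)),("scene",(250,280)),("top",(366,232))):
    x,y=map(int,px);z=D[n][y-2:y+3,x-2:x+3];c=C[n]
    o,d=ray(n,[px]);R=np.array(c["R"]); d=d[0];print(n,px,np.round(o+d*np.median(z)/(R[2]@d),4))
# knob top/scene with wider roi; bar tops
for n,roi in(("top",(270,218,12,18)),("scene",(250,203,26,20))):
    for T in(50,60,75):
     for a,c in blobs(I[n],roi,lambda im:im.max(2)<T,amin=5)[:2]:
        print("knob",n,T,round(a),np.round(cv2.minAreaRect(c.astype(np.float32)),2) if 0 else np.round(cv2.minAreaRect(c.astype(np.float32))[0],2),c.min(0),c.max(0))
# jars for calibration bias: lids z=.076
for n in I:
    im=I[n].astype(int)
    for a,c in blobs(I[n],(0,0,560,420),lambda im:(im[...,0]>150)&(im[...,1]<80)&(im[...,2]<80),k=2,amin=100):
        (u,v),r=cv2.minEnclosingCircle(c.astype(np.float32)); print("lid",n,round(a),np.round((u,v),1),np.round(plane(n,c,.076)[:,:2].mean(0),4))
```

```text
bezel (array([0.56750839, 0.12386321, 0.10873093]), np.float64(0.0038452170975747627))
shoulder (array([ 0.52230241, -0.35196743,  0.06103652]), np.float64(0.004087360442171331))
top (236.3, 209.8) [0.5699 0.126  0.0991]
top (225, 200) [0.6032 0.164  0.1093]
scene (320, 180) [0.5858 0.189  0.1093]
top (300, 180) [ 0.6864 -0.0993 -0.0014]
scene (250, 280) [ 6.097e-01 -1.870e-01 -2.000e-04]
top (366, 232) [ 0.49   -0.3253  0.0632]
knob top 50 14 [275.22 225.5 ] [273.875 222.375] [276.625 228.625]
knob top 60 22 [275.12 225.62] [273.375 222.125] [276.875 229.125]
knob top 75 30 [274.87 225.73] [272.375 221.875] [277.375 229.625]
knob scene 50 82 [264.61 212.27] [256.625 202.625] [275.375 218.625]
knob scene 50 17 [271.88 206.12] [268.375 202.625] [275.375 209.625]
knob scene 60 204 [265.75 210.75] [256.125 202.625] [275.375 218.875]
knob scene 75 216 [265.62 210.88] [255.875 202.625] [275.375 219.125]
```

Run:
```python
from h import *
I={n:np.load(n+'0.npz')['p'] for n in("top","scene")}
a=cv2.resize(I["top"][210:250,255:295,::-1],None,fx=14,fy=14,interpolation=cv2.INTER_NEAREST);
b=cv2.resize(I["top"][205:240,355:395,::-1],None,fx=14,fy=14,interpolation=cv2.INTER_NEAREST)
cv2.imwrite("pics/k1.png",a);cv2.imwrite("pics/f1.png",b)
a=cv2.resize(I["scene"][190:230,245:295,::-1],None,fx=12,fy=12,interpolation=cv2.INTER_NEAREST);cv2.imwrite("pics/k2.png",a)
```

```text
(no output)
```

View pics/k1.png

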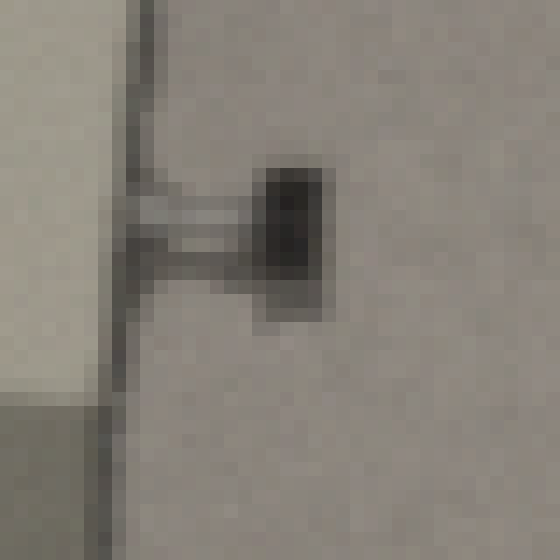

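View pics/f1.png

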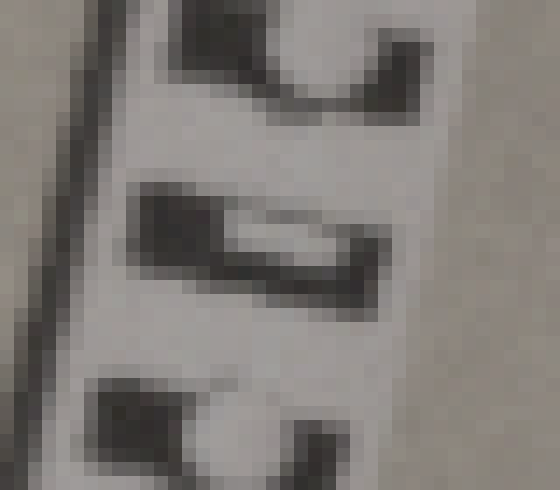

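View pics/k2.png

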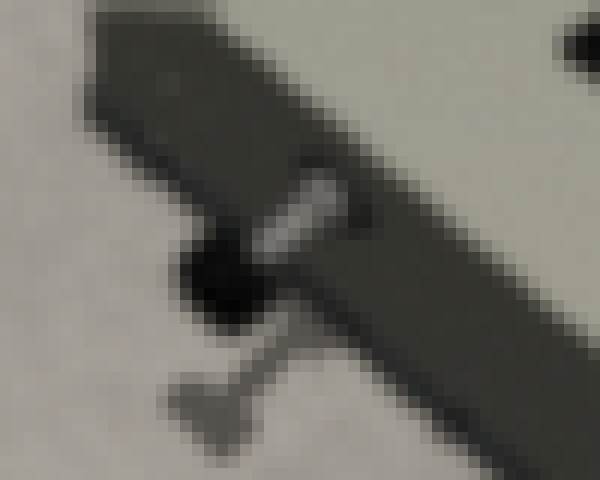

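Run:
```python
from h import *
I={n:np.load(n+'0.npz')['p'] for n in("top","scene")}
D={n:np.load(n+'0.npz')['d'] for n in("top","scene")}
def cloud(n):
    v,u=np.mgrid[:420,:560]; px=np.c_[u.ravel(),v.ravel()]
    o,d=ray(n,px);R=np.array(C[n]["R"]); z=D[n].ravel()
    P=o+d*(z/(d@R[2]))[:,None]; P[z==0]=np.nan; return P
T=cloud("top");S=cloud("scene")
def sel(P,x0,x1,y0,y1,z0,z1):
    m=(P[:,0]>x0)&(P[:,0]<x1)&(P[:,1]>y0)&(P[:,1]<y1)&(P[:,2]>z0)&(P[:,2]<z1);return P[m]
for nm,P in(("top",T),("scene",S)):
    q=sel(P,.4,.75,-.02,.35,.104,.125); print(nm,"deck",len(q),rectw(q))
    q=sel(P,.4,.75,-.02,.35,.135,.16); print(nm,"lamp",len(q),rectw(q),q[:,2].mean())
    q=sel(P,.4,.65,-.45,-.25,.055,.07); print(nm,"rack",len(q),rectw(q))
    q=sel(P,.35,.7,-.6,-.41,.03,.2); print(nm,"tubes",q.min(0),q.max(0))
    q=sel(P,.49,.55,-.03,.015,.03,.12); print(nm,"knob",len(q),q.min(0),q.max(0))
    q=sel(P,.5,.55,-.4,-.3,.09,.12); print(nm,"bar",len(q),q.mean(0) if len(q) else 0)
```

```text
top deck 3505 [569.757 170.287 277.252 205.201   1.475]
top lamp 769 [654.382 162.466 247.605  36.838   1.471] 0.14447039136722878
top rack 942 [ 549.626 -357.038  230.803   92.122    2.851]
top tubes [ 0.41006767 -0.5995285   0.03026251] [ 0.67467291 -0.41008763  0.10631238]
top knob 46 [ 0.50251855 -0.01400043  0.07625559] [0.52770874 0.01404254 0.09650223]
top bar 31 [ 0.5229641  -0.34838549  0.10128216]
scene deck 3339 [573.008 167.744 286.281 202.146   1.477]
scene lamp 844 [654.777 160.427 254.846  38.436   1.468] 0.1451740052135128
scene rack 1338 [ 549.528 -360.669  230.938   91.701    2.859]
scene tubes [ 0.40854729 -0.59950293  0.03009644] [ 0.67576613 -0.41010473  0.10387518]
scene knob 70 [ 0.50358639 -0.01929235  0.06580413] [0.52883921 0.01466734 0.09638073]
scene bar 55 [ 0.5247614  -0.35373592  0.10237275]
```

Run:
```python
from h import *
def Rt(a,s=1):
    z=s*np.array([np.cos(a),np.sin(a),0]);y=np.array([0,0,-1.]);return np.c_[np.cross(y,z),y,z]
g=bot.grip_depth
for nm,p,a in(("pick",(.5231,-.352,.088),1.335),("place",(.568,.1235,.140),1.476),("knob",(.514,-.006,.078),-.095)):
  for s in(1,-1):
    for dz in(0,.1):
      q=bot.inverse_kinematics([p[0],p[1],p[2]+g+dz],Rt(a,s)); print(nm,s,dz,None if q is None else np.round(q,2))
```

```text
pick 1 0 [ 0.91  0.46 -0.49  1.66  0.24  1.08  1.68]
pick 1 0.1 [ 0.91  0.37 -0.5   1.56  0.18  1.25  1.72]
pick -1 0 [ 0.63  0.42 -0.13  1.68  0.06  1.05 -1.33]
pick -1 0.1 [ 0.63  0.33 -0.14  1.58  0.05  1.24 -1.32]
place 1 0 [ 0.5   0.44 -0.98  1.72  0.39  1.19  0.89]
place 1 0.1 [ 0.48  0.33 -0.94  1.6   0.27  1.35  0.98]
place -1 0 [ 0.41  0.4  -0.87  1.73  0.33  1.17 -2.21]
place -1 0.1 [ 0.47  0.32 -0.93  1.6   0.26  1.35 -2.16]
knob 1 0 [ 0.57  0.29 -0.73  1.95  0.23  0.99 -0.36]
knob 1 0.1 [ 0.58  0.16 -0.71  1.84  0.12  1.17 -0.26]
knob -1 0 [ 0.86  0.42 -1.09  1.93  0.43  1.04  2.62]
knob -1 0.1 None
```

```bash
cat >> h.py <<'E'
def Rt(a,s=1):
    z=s*np.array([np.cos(a),np.sin(a),0]);y=np.array([0,0,-1.]);return np.c_[np.cross(y,z),y,z]
g=bot.grip_depth
AP,AS,AK=1.336,1.475,-.096
F=np.array([.5231,-.3519]); SL=np.array([.5684,.1224])
def ob(m=""):
    o=telemetry.get_obs(); p=np.array(o["tool_pos"])-[0,0,g]
    print(m,"t%.2f"%o["clock"],"grasp",np.round(p,4),"F",np.round(o["wrist_force"],2),"M",np.round(o["ft_torque"],2),"gap %.4f"%o["finger_gap"]); return o,p
def st(x,y,z,R=None,v=.15): bot.move_straight([x,y,z+g],R,v)
def snap(tag,crops={}):
    for n in("top","scene"):
        p,d=eyes.camera(n); np.savez(f"{n}_{tag}.npz",p=p,d=d)
        if n in crops:
            x,y,w,h,k=crops[n]; cv2.imwrite(f"pics/{n}_{tag}.png",cv2.convertScaleAbs(cv2.resize(p[y:y+h,x:x+w,::-1],None,fx=k,fy=k,interpolation=cv2.INTER_CUBIC),alpha=1.3,beta=10))
E
python3 - <<'E'
from h import *
ob()
bot.move_to([F[0],F[1],.20+g],Rt(AP)); ob("above")
st(F[0],F[1],.115,v=.15); ob("low")
snap("pre",{"scene":(140,210,120,130,4),"top":(330,180,80,80,6)})
E
```

```text
t0.10 grasp [ 0.1857 -0.6228  0.2404] F [ 0.08 -0.39  0.58] M [-0.05  0.02  0.09] gap 0.0874
above t1.70 grasp [ 0.5225 -0.353   0.1999] F [ 0.7   0.51 -0.76] M [ 0.05 -0.18  0.05] gap 0.0870
low t2.42 grasp [ 0.5233 -0.3522  0.1158] F [-0.2  -0.11 -0.35] M [ 0.08 -0.14  0.02] gap 0.0871
```

View pics/scene_pre.png

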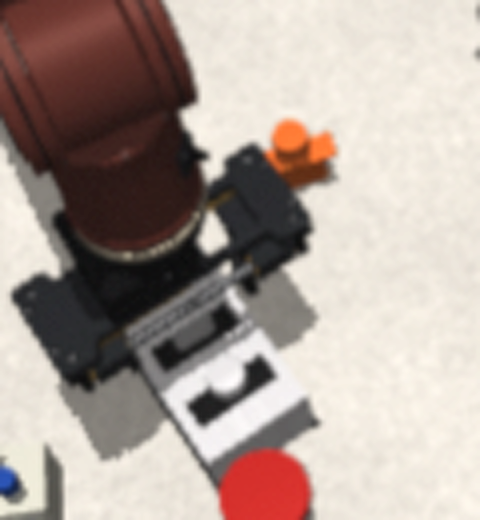

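View pics/top_pre.png

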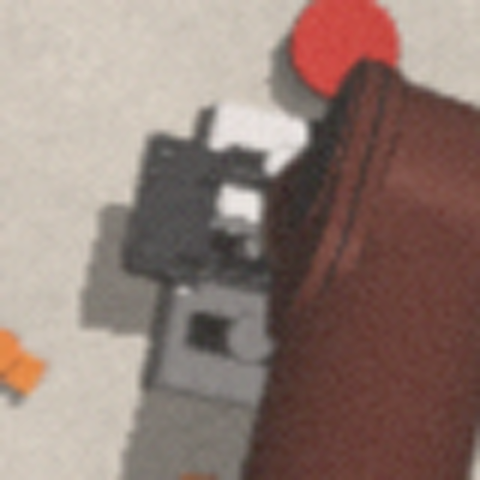

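The fingers straddle the middle slide's bar (scene crop 203,330) and stay clear of both round knobs. Next I descend and close.

Run:
```python
from h import *
st(F[0],F[1],.088,v=.08); ob("down")
bot.close(); ob("closed")
bot.wait(.2); o,p=ob("settled")
```

```text
down t3.00 grasp [ 0.523  -0.3518  0.0873] F [-0.11  0.07 -0.05] M [ 0.06 -0.13 -0.02] gap 0.0871
closed t3.97 grasp [ 0.5231 -0.3519  0.088 ] F [ 0.71 -0.24  0.13] M [ 0.08 -0.17 -0.01] gap 0.0296
settled t4.17 grasp [ 0.5231 -0.3519  0.088 ] F [0.32 0.59 0.46] M [ 0.05 -0.1  -0.01] gap 0.0297
```

Run:
```python
from h import *
st(F[0],F[1],.125,v=.06); ob("l1")
st(F[0],F[1],.27,v=.2); ob("l2")
st(SL[0],SL[1],.27,Rt(AS),v=.25); bot.wait(.2); ob("over")
snap("over",{"scene":(230,80,150,130,5),"top":(190,140,110,110,5)})
```

```text
l1 t4.93 grasp [ 0.523  -0.3519  0.1248] F [0.06 0.94 0.51] M [ 0.1  -0.14 -0.01] gap 0.0292
l2 t5.81 grasp [ 0.5228 -0.3518  0.2685] F [ 0.06 -1.04 -0.69] M [ 0.1  -0.14 -0.04] gap 0.0292
over t8.07 grasp [0.5685 0.1217 0.27  ] F [ 0.04  1.19 -0.85] M [ 0.08 -0.17 -0.02] gap 0.0297
```

View pics/scene_over.png

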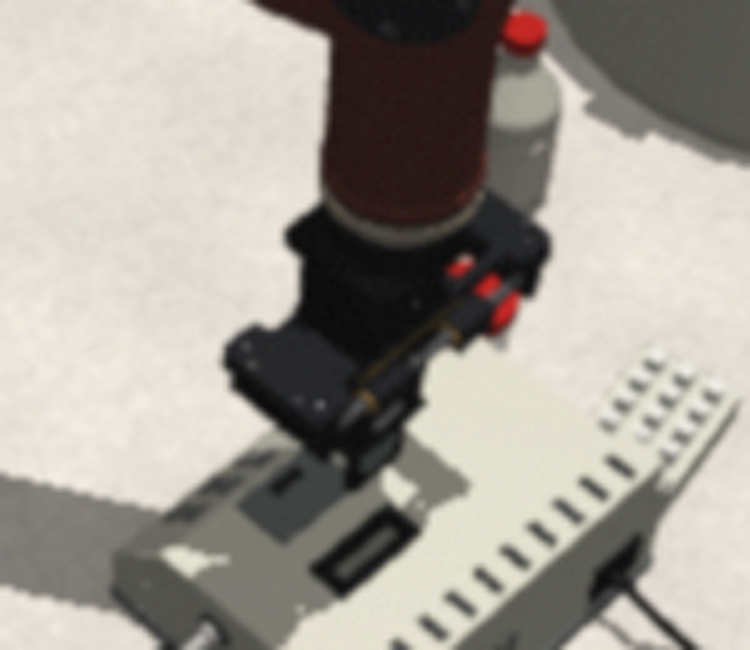

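View pics/top_over.png

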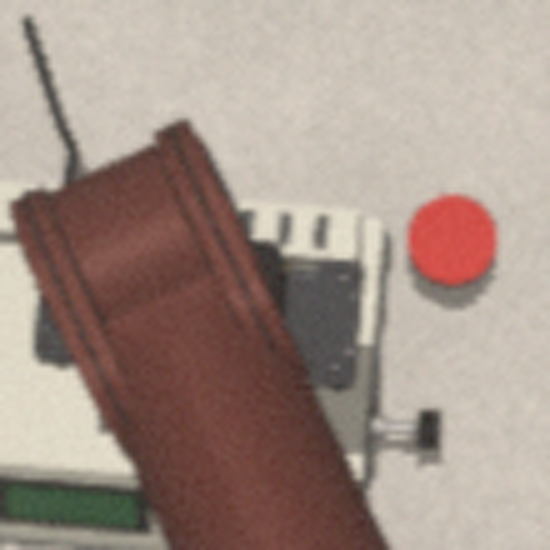

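Run:
```python
from h import *
st(SL[0],SL[1],.197,v=.12); bot.wait(.1); ob("a")
for z in(.19,.186,.182,.176,.168):
    st(SL[0],SL[1],z,v=.03); o,p=ob("z%.3f"%z)
    if np.linalg.norm(o["wrist_force"])>10: print("force stop");break
snap("ent",{"scene":(250,120,120,100,6)})
```

```text
a t9.03 grasp [0.5687 0.1226 0.198 ] F [-0.08 -0.29  0.03] M [ 0.12 -0.17  0.01] gap 0.0299
z0.190 t9.41 grasp [0.5683 0.1224 0.1898] F [ 0.57  0.3  -0.3 ] M [ 0.07 -0.11  0.  ] gap 0.0297
z0.186 t9.69 grasp [0.5684 0.1223 0.1857] F [ 0.49 -0.67 -0.3 ] M [ 0.08 -0.18  0.02] gap 0.0296
z0.182 t9.97 grasp [0.5683 0.1224 0.1817] F [-0.28  0.22 -0.36] M [ 0.18 -0.19 -0.03] gap 0.0294
z0.176 t10.32 grasp [0.5683 0.1223 0.1757] F [ 0.27  0.83 -0.39] M [ 0.06 -0.12  0.06] gap 0.0294
z0.168 t10.74 grasp [0.5683 0.1223 0.1677] F [ 0.16  0.26 -0.63] M [ 0.09 -0.17 -0.04] gap 0.0295
```

View pics/scene_ent.png

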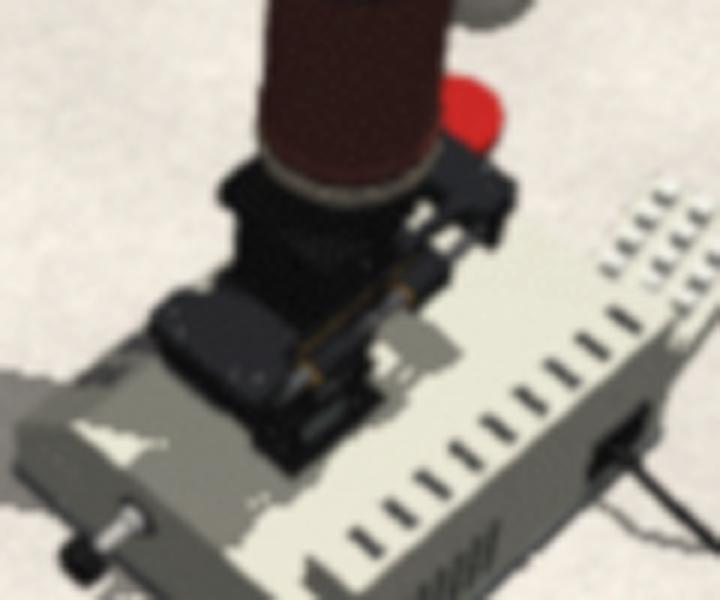

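Run:
```python
from h import *
for z in(.158,.148,.143,.141,.1395,.138,.1365,.135,.1335):
    st(SL[0],SL[1],z,v=.03); o,p=ob("z%.4f"%z)
    if abs(o["wrist_force"][2])>14 or np.hypot(*o["wrist_force"][:2])>12: print("stop");break
```

```text
z0.1580 t11.32 grasp [0.5684 0.1224 0.1578] F [-0.1  -0.8  -0.93] M [ 0.05 -0.16  0.01] gap 0.0298
z0.1480 t11.81 grasp [0.5684 0.1224 0.1478] F [-0.21 -0.06  0.54] M [ 0.13 -0.15 -0.  ] gap 0.0295
z0.1430 t12.12 grasp [0.5683 0.1223 0.1428] F [-0.21 -0.05 -0.35] M [ 0.07 -0.09 -0.05] gap 0.0293
z0.1410 t12.38 grasp [0.5684 0.1223 0.1409] F [ 0.08  0.4  -0.66] M [ 0.07 -0.11 -0.01] gap 0.0297
z0.1395 t12.62 grasp [0.5685 0.1225 0.14  ] F [-0.56  0.02  3.88] M [ 0.04  0.13 -0.01] gap 0.0297
z0.1380 t12.88 grasp [0.5685 0.1226 0.1399] F [-5.6  -1.84 18.12] M [-0.53  1.44 -0.05] gap 0.0297
stop
```

Firm contact came at a grasp height of 0.140 m, exactly where home should be. I'll let go, rise and check.

Run:
```python
from h import *
st(SL[0],SL[1],.140,v=.03); ob("relax")
bot.let_go(); ob("open")
st(SL[0],SL[1],.24,v=.12); bot.wait(.1)
ob("up")
# go aside, above/outside knob
K=np.array([.514,-.0085]); 
bot.move_to([K[0],K[1]-.01,.24+g],Rt(AK)); ob("overknob")
snap("home",{"scene":(240,140,130,105,6),"top":(190,170,110,90,6)})
```

```text
relax t13.12 grasp [0.5684 0.1224 0.1399] F [-0.68  0.19  4.28] M [-0.06  0.1   0.07] gap 0.0296
open t14.28 grasp [0.5684 0.1224 0.14  ] F [-0.99  0.28  0.05] M [ 0.08 -0.18  0.04] gap 0.0869
up t15.37 grasp [0.5682 0.1222 0.239 ] F [ 0.38  0.02 -0.01] M [ 0.12 -0.17  0.03] gap 0.0871
overknob t16.48 grasp [ 0.5141 -0.018   0.2399] F [-0.46  0.4   0.34] M [-0.05 -0.08  0.01] gap 0.0872
```

View pics/scene_home.png

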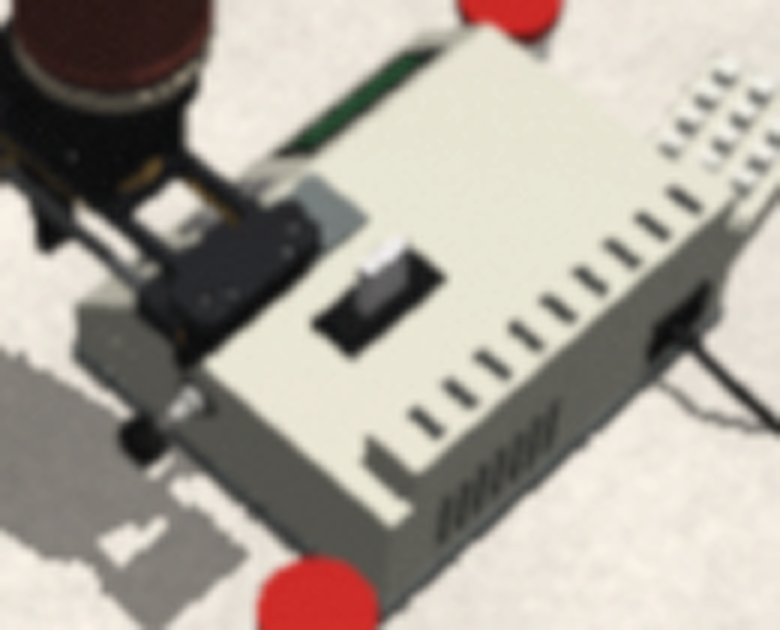

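View pics/top_home.png

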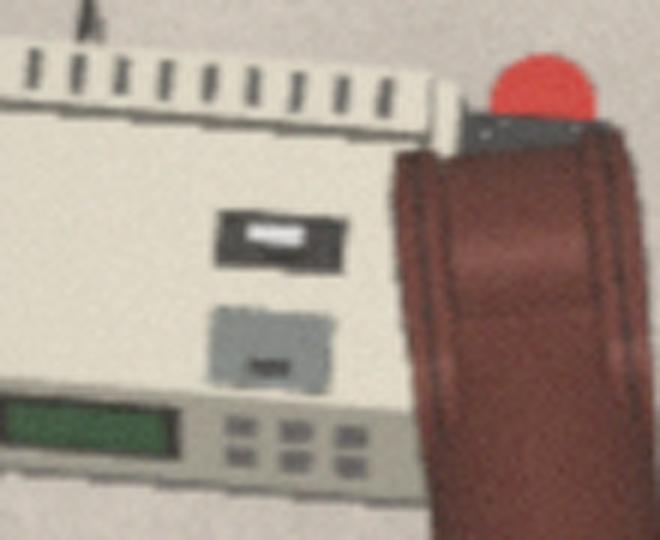

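Run:
```python
from h import *
print(plane("scene",[(263.7,212.4)],.082),plane("top",[(275.1,225.4)],.088),tri((275.1,225.4),(263.7,212.4)))
for n in("top","scene"):
    z=np.load(f"{n}_home.npz");im=z["p"].astype(int);d=z["d"]
    u,v=proj(n,[[SL[0],SL[1],.156]])[0]; 
    for (a,b) in [(round(u),round(v))]+[(round(u)+i,round(v)+j) for i in(-2,2) for j in(-1,1)]:
        o,r=ray(n,[(a,b)]);r=r[0]; print(n,a,b,np.round(o+r*d[b,a]/(np.array(C[n]["R"])[2]@r),4))
```

```text
[[ 0.51534944 -0.01017904  0.082     ]] [[ 0.51512874 -0.00730286  0.088     ]] (array([ 0.51490683, -0.00803178,  0.07915909]), np.float64(0.0022571156863610826))
top 236 209 [0.5671 0.1219 0.1576]
top 234 208 [0.5713 0.1293 0.1492]
top 234 210 [0.5634 0.1282 0.1616]
top 238 208 [0.5703 0.1151 0.1581]
top 238 210 [0.5637 0.1153 0.1568]
scene 304 182 [0.5695 0.1213 0.156 ]
scene 302 181 [0.5424 0.1498 0.1066]
scene 302 183 [0.5665 0.1151 0.1546]
scene 306 181 [0.5736 0.1258 0.1602]
scene 306 183 [0.5724 0.1287 0.1453]
```

Run:
```python
from h import *
st(.515,-.009,.24,v=.1)
st(.515,-.009,.12,v=.12); ob("mid")
st(.515,-.009,.078,v=.06); ob("at")
bot.close(); ob("closed"); bot.wait(.2); ob()
snap("kg",{"scene":(240,150,100,90,6),"top":(230,180,90,80,6)})
```

```text
mid t17.98 grasp [ 0.5153 -0.009   0.1207] F [-0.75  0.04 -0.21] M [-0.04 -0.13  0.02] gap 0.0866
at t18.83 grasp [ 0.5152 -0.0089  0.0782] F [ 0.31  0.75 -0.26] M [-0.   -0.06 -0.02] gap 0.0874
closed t19.87 grasp [ 0.515 -0.009  0.078] F [1.23 0.07 0.25] M [-0.01 -0.1   0.03] gap 0.0250
 t20.07 grasp [ 0.515 -0.009  0.078] F [ 0.63 -0.62 -1.  ] M [-0.04 -0.09  0.01] gap 0.0251
```

View pics/scene_kg.png

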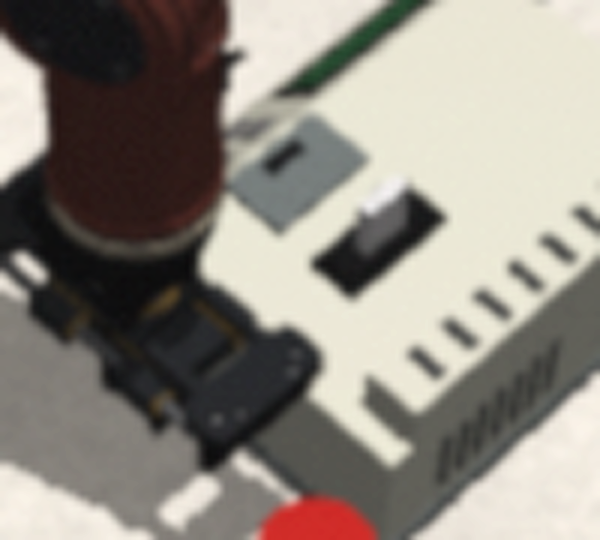

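Run:
```python
from h import *
u=-np.array([np.cos(AS),np.sin(AS)])
p0=np.array([.515,-.009])
for s in(.005,.012,.02,.028,.035):
    q=p0+u*s; st(q[0],q[1],.078,v=.04); bot.wait(.1); o,p=ob("s%.3f"%s); print("  along",np.round((p[:2]-p0)@u,4),"axial F",np.round(-np.array(o["wrist_force"])[:2]@u,2))
snap("pull",{"scene":(240,150,100,90,6),"top":(230,180,90,80,6)})
```

```text
s0.005 t20.54 grasp [ 0.5146 -0.0136  0.078 ] F [ 0.38  4.39 -1.66] M [ 0.92 -0.23 -0.05] gap 0.0252
  along 0.0046 axial F 4.4
s0.012 t20.97 grasp [ 0.5139 -0.0205  0.078 ] F [ 1.13  4.46 -2.03] M [ 1.06 -0.26  0.01] gap 0.0253
  along 0.0115 axial F 4.55
s0.020 t21.42 grasp [ 0.5132 -0.0281  0.078 ] F [ 1.43  5.9  -0.92] M [ 1.3  -0.34 -0.08] gap 0.0251
  along 0.0192 axial F 6.01
s0.028 t21.87 grasp [ 0.5124 -0.0358  0.078 ] F [ 1.25  6.79 -1.32] M [ 1.56 -0.27 -0.02] gap 0.0256
  along 0.0269 axial F 6.88
s0.035 t22.29 grasp [ 0.5118 -0.0425  0.078 ] F [ 1.47  9.58 -1.95] M [ 1.79 -0.35 -0.02] gap 0.0253
  along 0.0337 axial F 9.68
```

View pics/scene_pull.png

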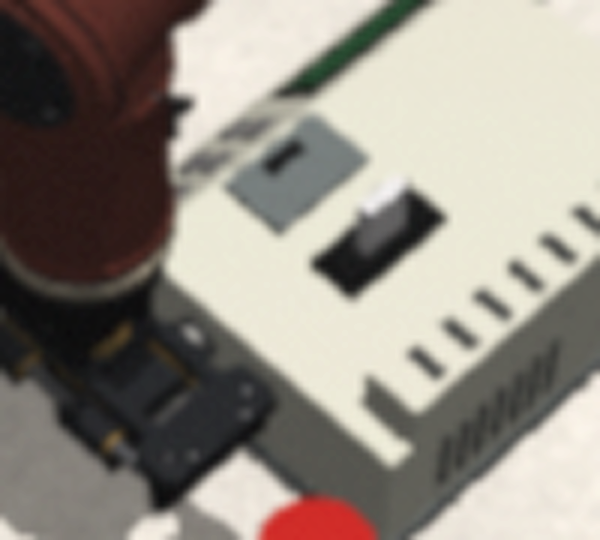

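View pics/top_pull.png

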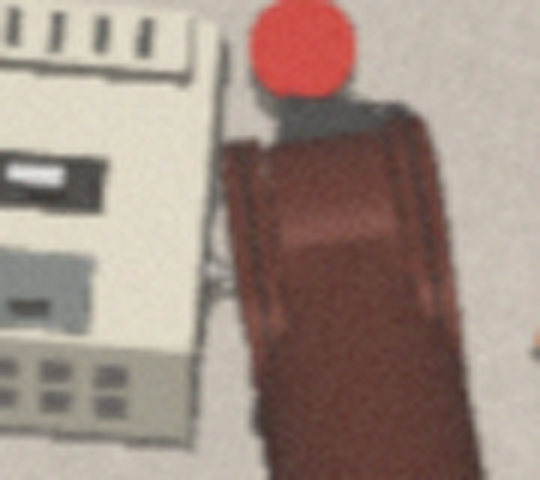

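Run:
```python
from h import *
u=-np.array([np.cos(AS),np.sin(AS)]);p0=np.array([.515,-.009])
q=p0+u*.0362; st(q[0],q[1],.078,v=.03)
f=[]
for i in range(20):
    bot.wait(.03);f.append(-np.array(telemetry.get_obs()["wrist_force"])[:2]@u)
o,p=ob(); print("along",(p[:2]-p0)@u,"F mean",np.mean(f),np.std(f)/20**.5)
snap("end")
t=np.load("top_end.npz")["p"];s=np.load("scene_end.npz")["p"]
a=cv2.resize(t[205:245,250:290,::-1],None,fx=10,fy=10,interpolation=cv2.INTER_NEAREST)
b=cv2.resize(s[195:235,250:290,::-1],None,fx=10,fy=10,interpolation=cv2.INTER_NEAREST)
cv2.imwrite("pics/end.png",cv2.convertScaleAbs(np.hstack([a,b]),alpha=1.4,beta=10))
```

```text
t23.31 grasp [ 0.5117 -0.0436  0.078 ] F [ 1.5   9.37 -0.93] M [ 1.82 -0.31  0.01] gap 0.0252
along 0.034728843292669266 F mean 8.714361993899567 0.12701676276845447
```

View pics/end.png

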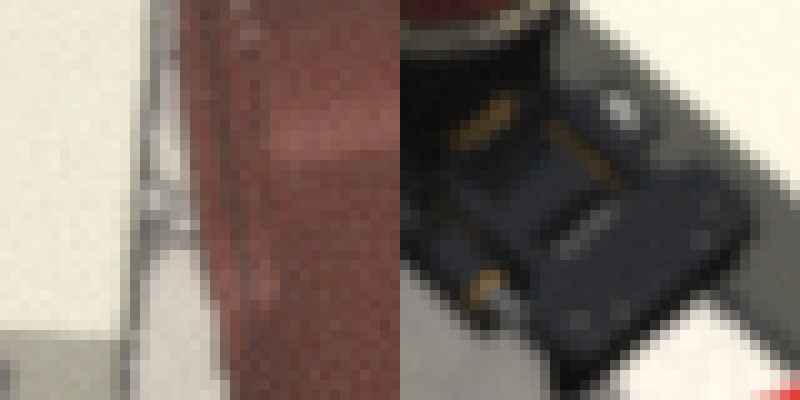

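Run:
```python
from h import *
u=-np.array([np.cos(AS),np.sin(AS)])
f=[]
for i in range(40):
    bot.wait(.04);f.append(-np.array(telemetry.get_obs()["wrist_force"])[:2]@u)
print(np.mean(f[:20]),np.mean(f[20:])); ob()
if np.mean(f[20:])>8.2: bot.hand_in(); print("handed in")
```

```text
8.682160871979429 8.780672407786403
 t25.07 grasp [ 0.5117 -0.0436  0.078 ] F [ 0.8   8.4  -0.48] M [ 1.8  -0.34 -0.05] gap 0.0253
the job is handed in; nothing more can be done
handed in
```

I seated the filter slide in the photometer slot, let it go, and handed the job in at about 25 s, with the gripper holding the shutter knob at the mark. No verdict is reported.

- **Filter:** The slide was the bar-grip one in the rack's middle slot. I gripped it across the bar's 30 mm width to keep the fingers clear of the round knobs. It went in without resistance until firm contact, up to 18 N, at exactly the home height. After I let go, both cameras showed it centred in the slot with its bar top at about 0.156 m, as expected for home.
- **Shutter:** I gripped the knob and pulled it out along the photometer's -y. The tool moved 34.7 mm and the pull held steady at about 8.7 N over the last 2 s, against about 9 N expected. This shows no sign of slip beyond 1–3 mm.

Checks that disagreed or were weak:
- **Camera offset:** The two cameras differed by about 4–5 mm in y, and the two-view heights came out about 5 mm low. I averaged the y values and used the stated heights, and the contact height at home confirmed them.
- **Ring:** The arm mostly hid it. The top view shows a dark spot just outside the bush, about one pixel wide, so the travel rests on the tool motion and the spring force.
- **Bench:** I did not re-measure the dark slides and the bystanders at the end. No unexpected contact forces appeared.

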